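# Release the stop pin of the bearing drawer

### The arm

A 6-joint arm with a two-finger parallel gripper is mounted at the origin on the work surface. World frame = base frame: x ahead of the robot, y to its left, z up, the work surface at z = 0. Lengths are in m, angles in rad, forces in N, time in s.
With the tool pointing down it reaches from about 0.35 to 0.85 m from the base axis. Payload 8.1 kg.
Tool frame: the origin (TCP) lies at the very end of the fingers, on their centre line; the grasp point (between the pads) lies env.hold_point_z behind it (env.hold_point_z is the distance from the TCP to the grasp point, in m); z points along the fingers, y is the line along which they close (so a half turn about z gives the same grasp; the last joint's range is limited). The gripper opens to 93 mm and grips with 3 to 60 N. Pads are 15 mm wide; open, the fingers measure 128 mm over their backs; the gripper's body (75 mm by 188 mm) begins 65 mm behind the grasp point.
Start: joints at [1.237, 0.13, 1.488, -0, 1.523, -0.085], TCP at [0.148, 0.582, 0.195] pointing down, gripper open.
Joint ranges: [-2.96, 2.96], [-0.89, 2.26], [0.02, 2.5], [-1.34, 4.48], [0, 2.73], [-2.66, 2.66]. Speed limits (rad/s): [2.39, 2.39, 2.79, 3.14, 3.14, 3.14].

### API

Orientations are given as a unit quaternion [x, y, z, w].
In Python, from bench import env gives the robot as it stands. The module is installed in compiled form; this text tells all that it offers.
- The arm moves only by the tool servo_tool, never from a script. Its argument "targets" is a list of rows, each an object of numbers: "dx", "dy", "dz": the shift along the tool's x, y, z in units of 40 mm (1.0 is 40 mm); "wx", "wy", "wz": the turn, a rotation vector about the tool's x, y, z in units of 6 degrees (1.0 is 6 degrees). A call has 1 to 5 rows; each row shifts and turns the commanded pose from where the row before left it, along the tool's axes as they then stand; what a row does not reach is not made up. A row lasts 1/12 s, in which the tool goes at most 41.7 mm and 7.16 degrees, less where a joint would pass 70% of its speed; a pose out of reach is approached as far as the arm can. A call is refused whole if a number of a shift passes 1 or a number of a turn 1, either way. A call with a gripper value outside its range is refused whole. "hand" is the opening, from -1 (shut) to 1 (fully open), set as the call begins (left out, the last holds). The fingers move at their own pace and stop on an object; "grip_force" is the grip in N (left out, the last holds). Time passes only in rows, so rows that do not move let the fingers close. It gives the time, the measured TCP pose, the force, the opening and the grip force at its end, in the units of the state.
- env.observe(): the state, without advancing time (a new reading comes with each control period).
- env.grab_frame(name): name is "side" or "top"; returns a dict with "image" (420x560x3 uint8, red, green, blue), "intrinsics" (3x3 intrinsics, pixels), "R" (3x3) and "t" (3): a world point X has camera coordinates R X + t. Camera axes: x right, y down, z forward; pixel columns grow to the right and rows downward; lengths in m; the calibration is good to about 2 mm. A picture is of the moment at which its call begins. There is no depth.
- env.sign_off(): hands the job in; it is judged then, once.
The state is a dict: "clock": time; "qpos": joint angles; "joint_velocities": joint speeds; "effort": joint torques, N m; "ee_pos": TCP position; "eef_rot": TCP orientation; "ft_force": force on the tool from outside, world axes, zero at the start; "wrist_torque": the same for the moment, N m; "opening": opening from 0.0 (shut) to 1.0 (fully open); "grasp_force": force on a finger pad.
Only numpy, scipy, OpenCV 4.12 (cv2) and the standard library are available. Lean on these libraries where they do the work, as an engineer would, in place of code of your own. Each camera call takes 0.05 s, during which the arm holds its last target. There are 200 camera calls.

### The job

Pull the upper drawer of the bearing unit out to its stop, so that the sprung stop pin on top of the unit drops into the hole in the drawer's rim. Then let go of the handle, take the stop pin's knob and pull it straight up as far as it goes, and finish while holding it up there, the pin clear of the hole and the drawer still fully out, so that I can lift the drawer off its runners. Leave the carton, the loose bearing, the tin and the bin where they stand.

Things in the scene. Friction and masses are not known exactly. Their poses are not given: they have to be found in the camera images.
- drawer_unit: blue steel drawer unit for bearings, fixed on the bench, 320 wide (y) x 210 deep (x) x 150 high. Origin at bench level under the middle of its front edge; its x points into the unit (away from the robot), y to its left, z up; the drawer slides out along its -x. Upper drawer full width; the two small lower drawers (fronts up to z 76, handles 34 out at z 40) are fixed shut
- drawer (a joint): how far the upper drawer is out, 0 shut to 0.1215 at the end of its runners (m); starts 0 to 20 mm ajar; the hole comes under the pin at 0.120. Takes about 5 to 12 N to slide (the pin rubs on its rim); stays where it is left; over the last few mm the pin's round nose snaps it home
- drawer_handle (a point): middle of the upper drawer's steel bar handle: round bar 12 thick, 116 long along the unit's y, at z 124 (26 below the unit's top), its axis 42 in front of the drawer's front face; nothing above it
- stop_pin (a joint): lift of the sprung stop pin (m): 0 = dropped fully home in the hole; about 0.0095 = tip riding on the drawer's rim, as at the start and until the drawer is out; 0.016 = pulled fully up to its end stop. Its spring pushes it down with about 6 N at 0, 12 N at 0.016; it does not lock up, and falls back when let go
- pin_knob: black pull knob of the stop pin: round, axis upright, 36 diameter, 26 high (edges bevelled, full width from 5 to 21 above its underside); origin in the middle of its underside, z up. Underside at z 188 (16 above the bracket's top) when the pin is home, 198 when it rides on the rim; moves straight up and down with the pin
- pin_tip (a point): lower end of the 10 thick steel pin, round-nosed; 10 below the rim's top when home; upright above it are the sleeve and the knob
- seat_hole (a point): middle of the seat hole, at the top of the drawer's right rim: slot 14 long (x) x 12 wide, through the 10 deep rim, z 143; moves with the drawer, and lies under the pin when the drawer is out 120 mm
- carton: bystander: cardboard bearing carton 85 x 85 x 40 on top of the unit at the back left; origin under its middle
- loose_bearing: bystander: ball bearing, diameter 72, 17 high, lying on top of the unit at the back; origin under its middle
- grease_tin: bystander: round tin, diameter 74, 95 high, upright on the bench beside the unit; origin under its middle
- small_bin: bystander: open plastic bin 150 x 100 x 70 high on the bench beside the unit; origin under its middle
- bracket_top (a point): steel bridge bracket on the unit's top that carries the stop pin, 36 (x) x 68 (y): middle of its upper face, z 172, on the pin's axis, 28 behind the unit's front edge and 106 right (-y) of its middle. A lock nut, 33 across and 11 high, lies on it under the knob

How it is judged:
On the way, in this order (a step that is already met when the one before it is completed fails the run):
1. the drawer is out to its stop and the stop pin has dropped home into the hole in its rim (value of joint drawer above 0.115 m and value of joint stop_pin below 0.0025 m), for 0.2 s.
2. the pin is pulled fully up, clear of the hole, the drawer still out (value of joint stop_pin above 0.0135 m and value of joint drawer above 0.112 m), for 0.2 s.
At the end, for the whole second after the job is handed in: the fingers are holding the stop pin's knob (contact force over 5 N) with the pin pulled up at least 13.5 of its 16 mm, its tip more than 2 mm above the hole in the rim, and the drawer still at least 112 of its 120 mm out, through the last second (all of step 2 and z of pin_tip in the frame of seat_hole above 0.002 m and contact force between the fingers and pin_knob above 5 N); the arm keeps its last pose, push and grip.
It fails at once if the carton, the loose bearing, the tin or the bin is moved by more than 20 mm (distance of any of carton, loose_bearing, grease_tin, small_bin from where it was at the start of the episode above 0.02 m).
It also fails if it takes over 48 s, if anything falls off the work surface, if the arm or the gripper's body presses on something with over 40 N, if the wrist force passes 120 N, or if a joint passes its speed limit or range.

## Working session

There is one attempt and no reset: what is moved stays moved. The work goes in short steps, Python scripts to look and compute and a tool call to move; the robot and the scene stay as the last step left them, time stands still between calls to the robot, and variables do not carry over. Pictures are saved under pics/ and viewed, at most 10 in all, crops included, and the job is handed in when it is done.

Besides the shell and the picture viewer there is one more tool, called after "Call:" in YAML: its name, and indented under it one key for each argument. servo_tool: Moves the arm, as the interface text tells. Its arguments: {"type":"object","properties":{"targets":{"type":"array","items":{"type":"object","properties":{"dx":{"type":"number"},"dy":{"type":"number"},"dz":{"type":"number"},"wx":{"type":"number"},"wy":{"type":"number"},"wz":{"type":"number"}}}},"hand":{"type":"number"},"grip_force":{"type":"number"}},"required":["targets"]}

```bash
mkdir -p pics
python3 - <<'E'
from bench import env
import cv2
for n in("side","top"):
    f=env.grab_frame(n); cv2.imwrite(f"pics/{n}0.png",cv2.resize(f["image"][...,::-1],(800,600),interpolation=cv2.INTER_CUBIC))
    print(n,f["intrinsics"].round(2).tolist(),f["R"].round(4).tolist(),f["t"].round(4).tolist())
print(env.observe(),env.hold_point_z)
E
```

```text
side [[520.15, 0.0, 281.15], [0.0, 520.15, 210.1], [0.0, 0.0, 1.0]] [[0.9667, -0.2557, 0.0095], [-0.1654, -0.6527, -0.7394], [0.1953, 0.7132, -0.6732]] [-0.6055, 0.2249, 1.3795]
top [[392.76, 0.0, 278.38], [0.0, 392.76, 203.34], [0.0, 0.0, 1.0]] [[0.0182, -0.9998, 0.0063], [-0.986, -0.019, -0.1659], [0.166, -0.0032, -0.9861]] [-0.0155, 0.673, 1.2843]
{'clock': 0.1, 'qpos': array([ 1.23659838e+00,  1.31085944e-01,  1.48911581e+00,  1.84994836e-05,
        1.52299648e+00, -8.53965936e-02]), 'joint_velocities': array([ 0.00250504, -0.00093742, -0.00438647, -0.0009519 , -0.00102451,
        0.00052541]), 'effort': array([ 1.19280921e-03, -5.61335599e+01, -4.93099451e+01,  7.70538580e-02,
        2.90299114e-02, -1.13386795e-04]), 'ee_pos': array([0.14754196, 0.58103561, 0.19442216]), 'eef_rot': array([ 1.24080468e-01,  9.92271834e-01, -7.83263182e-04, -1.76226569e-04]), 'ft_force': array([ 0.09871958, -0.66778446, -0.23162888]), 'wrist_torque': array([-0.04247732, -0.045095  , -0.03607504]), 'grasp_force': 0.0, 'opening': 0.9983236442361165} 0.0188
```

View pics/side0.png

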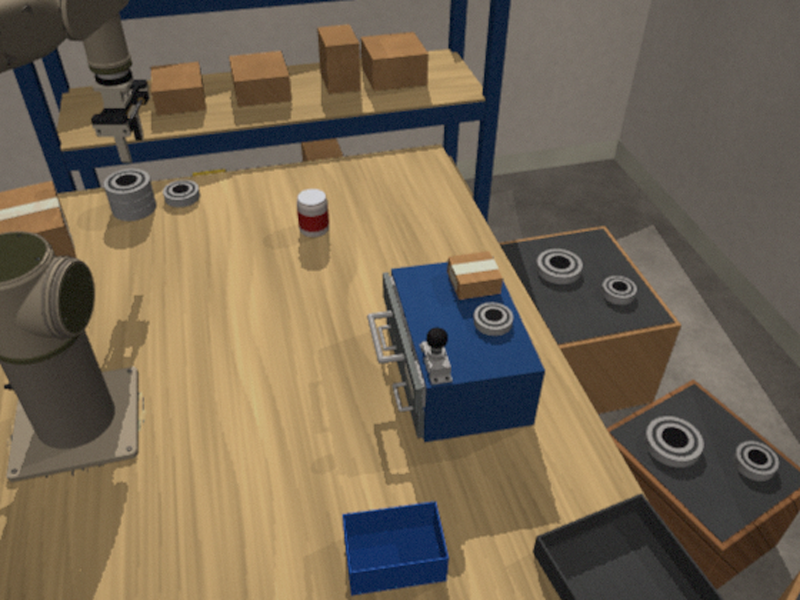

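View pics/top0.png

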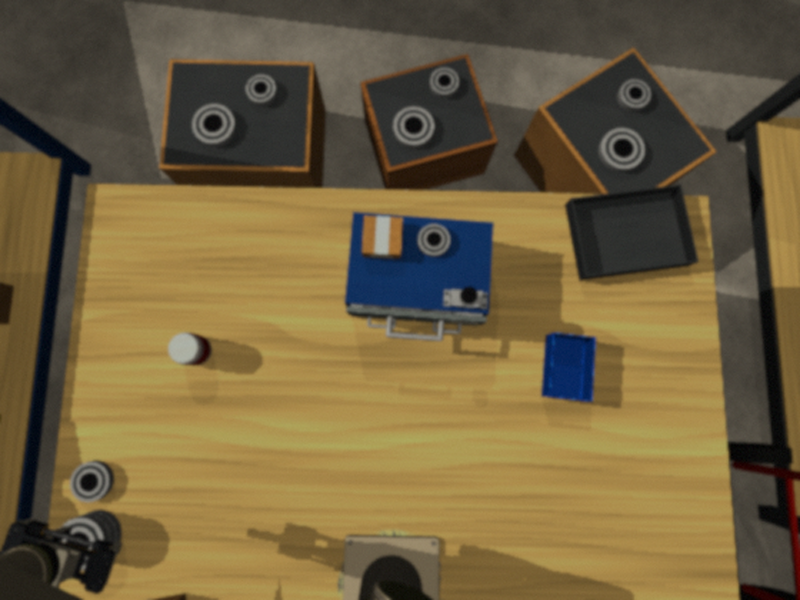

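The top view shows the unit at about (420,265), the handle at (415,332) and the knob at (468,295). The side view shows the knob at (437,338) and the handle at (378,335). I'll enlarge both.

Run:
```python
from bench import env
import cv2
for n,(x,y,w,h) in dict(side=(250,170,140,140),top=(235,140,120,110)).items():
    im=env.grab_frame(n)["image"][y:y+h,x:x+w,::-1]; s=5
    cv2.imwrite(f"pics/{n}1.png",cv2.resize(im,None,fx=s if n=="top" else 4.2,fy=s if n=="top" else 4.2,interpolation=cv2.INTER_CUBIC))
```

```text
(no output)
```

View pics/side1.png

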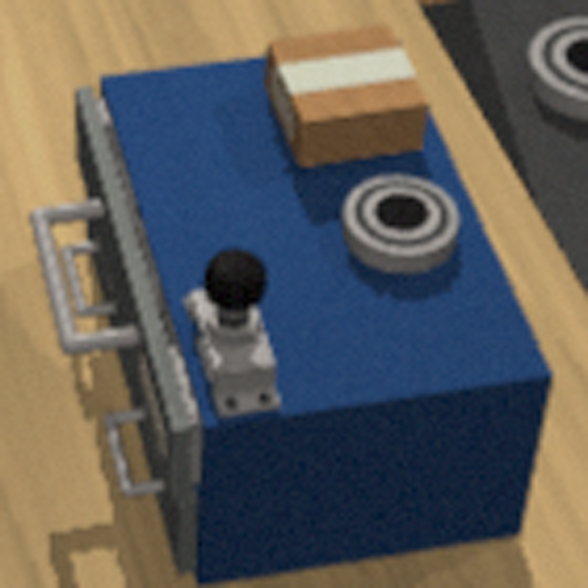

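View pics/top1.png

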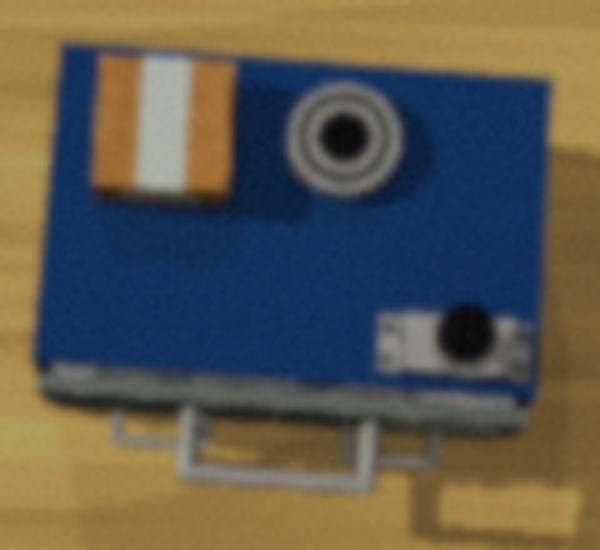

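The enlarged side view shows the knob centre at (235,280) and the handle bar from (37,213) to (72,345). The enlarged top view shows the knob at (467,333), the bar from (180,472) to (370,482), and the unit's back corners at (62,45) and (551,80). I'll fit the pose to these.

```bash
cat > fit.py <<'E'
from bench import env
import numpy as np
from scipy.optimize import least_squares
C={n:env.grab_frame(n) for n in("side","top")}
S=dict(side=(4.2,250,170),top=(5,235,140))
B=lambda x,y,z:(lambda d:(x,y,z))
H=lambda s:(lambda d:(-.042-d,s*.052,.124))
O=[("top",(62,45),B(.21,.16,.15)),("top",(551,80),B(.21,-.16,.15)),("top",(467,333),B(.028,-.106,.211)),
("top",(180,472),H(1)),("top",(370,484),H(-1)),("top",(535,398),B(0,-.16,.15)),
("side",(103,77),B(0,.16,.15)),("side",(550,375),B(.21,-.16,.15)),("side",(200,420),B(0,-.16,.15)),("side",(235,280),B(.028,-.106,.211)),("side",(39,215),H(1)),("side",(70,343),H(-1))]
def W(p,q):
    c,s=np.cos(p[2]),np.sin(p[2]); return np.array([p[0]+c*q[0]-s*q[1],p[1]+s*q[0]+c*q[1],q[2]])
def pr(n,X):
    f=C[n];k,ox,oy=S[n];u=f["intrinsics"]@(f["R"]@X+f["t"]);u=u[:2]/u[2]
    return ((u-[ox,oy]+.5)*k-.5)
def res(p): return np.concatenate([(pr(n,W(p,f(p[3])))-uv)/S[n][0] for n,uv,f in O])
r=least_squares(res,[.6,0,0,.01],loss="soft_l1")
p=r.x
print(p.round(4)); print(res(p).reshape(-1,2).round(1).tolist())
print("handle",W(p,(-.042-p[3],0,.124)),"knob",W(p,(.028,-.106,.198)))
E
python3 fit.py
```

```text
[ 0.6206 -0.0449 -0.0591  0.0173]
[[0.0, -1.2], [0.6, -0.7], [0.1, -0.3], [3.1, -0.8], [-2.5, -0.6], [0.6, -0.2], [-1.5, -0.7], [-0.2, -0.2], [0.1, 1.3], [-1.0, -0.4], [-0.3, 1.4], [-0.9, -1.6]]
handle [ 0.56145508 -0.04136815  0.124     ] knob [ 0.64231156 -0.15233524  0.198     ]
```

Call:
servo_tool:
  targets:
    - {"dz": -0.8, "wz": 1}
    - {"dz": -0.8, "wz": 1}
    - {"dz": -0.8, "wz": 1}
    - {"dz": -0.8, "wz": 1}
    - {"wz": 1}
  hand: -0.2

```text
validation failed for argument at $.ta...
```

Call:
servo_tool:
  targets:
    - {"wz": 1}
    - {"wz": 1}
    - {"wz": 1}
    - {"wz": 1}
    - {"wz": 1}

```text
validation failed for argument at $.ta...
```

Call:
servo_tool:
  targets:
    - {"wz": 1}
    - {"wz": 1}
    - {"wz": 1}
    - {"wz": 0.2}
    - {}

```text
validation failed for argument at $.ta...
```

Call:
servo_tool:
  targets:
    - {"dx": 0, "dy": 0, "dz": -0.8, "wx": 0, "wy": 0, "wz": 1}
    - {"dx": 0, "dy": 0, "dz": -0.8, "wx": 0, "wy": 0, "wz": 1}
    - {"dx": 0, "dy": 0, "dz": -0.8, "wx": 0, "wy": 0, "wz": 1}
    - {"dx": 0, "dy": 0, "dz": -0.8, "wx": 0, "wy": 0, "wz": 1}
    - {"dx": 0, "dy": 0, "dz": 0, "wx": 0, "wy": 0, "wz": 1}
  hand: -0.2

```text
clock: 0.72
ee_pos: [0.1484, 0.5837, 0.3319]
eef_rot: [0.379, 0.925, 0.006, -0.0]
ft_force: [0.2, 1.1, 1.0]
opening: 0.686
grasp_force: 0.0
```

Call:
servo_tool:
  targets:
    - {"dx": 0, "dy": 0, "dz": 0, "wx": 0, "wy": 0, "wz": 1}
    - {"dx": 0, "dy": 0, "dz": 0, "wx": 0, "wy": 0, "wz": 1}
    - {"dx": 0, "dy": 0, "dz": 0, "wx": 0, "wy": 0, "wz": 1}
    - {"dx": 0, "dy": 0, "dz": 0, "wx": 0, "wy": 0, "wz": 1}
    - {"dx": 0, "dy": 0, "dz": 0, "wx": 0, "wy": 0, "wz": 1}

```text
clock: 1.13
ee_pos: [0.1477, 0.5815, 0.3232]
eef_rot: [0.606, 0.796, -0.0, 0.0]
ft_force: [1.1, 0.8, 0.5]
opening: 0.405
grasp_force: 0.0
```

Call:
servo_tool:
  targets:
    - {"dx": 0, "dy": 0, "dz": 0, "wx": 0, "wy": 0, "wz": 1}
    - {"dx": 0, "dy": 0, "dz": 0, "wx": 0, "wy": 0, "wz": 1}
    - {"dx": 0, "dy": 0, "dz": 0, "wx": 0, "wy": 0, "wz": 1}
    - {"dx": 0, "dy": 0, "dz": 0, "wx": 0, "wy": 0, "wz": 0.2}
    - {"dx": 0, "dy": 0, "dz": 0, "wx": 0, "wy": 0, "wz": 0}

```text
clock: 1.55
ee_pos: [0.1477, 0.5815, 0.3233]
eef_rot: [0.728, 0.686, -0.0, 0.0]
ft_force: [-0.8, -0.6, -0.0]
opening: 0.397
grasp_force: 0.0
```

Call:
servo_tool:
  targets:
    - {"dx": -0.75, "dy": 0.56, "dz": 0, "wx": 0, "wy": 0, "wz": 0}
    - {"dx": -0.75, "dy": 0.56, "dz": 0, "wx": 0, "wy": 0, "wz": 0}
    - {"dx": -0.75, "dy": 0.56, "dz": 0, "wx": 0, "wy": 0, "wz": 0}
    - {"dx": -0.75, "dy": 0.56, "dz": 0, "wx": 0, "wy": 0, "wz": 0}
    - {"dx": -0.75, "dy": 0.56, "dz": 0, "wx": 0, "wy": 0, "wz": 0}

```text
clock: 1.97
ee_pos: [0.251, 0.4236, 0.3233]
eef_rot: [0.727, 0.687, 0.0, 0.0]
ft_force: [0.6, 0.1, -0.5]
opening: 0.394
grasp_force: 0.0
```

Call:
servo_tool:
  targets:
    - {"dx": -0.75, "dy": 0.56, "dz": 0, "wx": 0, "wy": 0, "wz": 0}
    - {"dx": -0.75, "dy": 0.56, "dz": 0, "wx": 0, "wy": 0, "wz": 0}
    - {"dx": -0.75, "dy": 0.56, "dz": 0, "wx": 0, "wy": 0, "wz": 0}
    - {"dx": -0.75, "dy": 0.56, "dz": 0, "wx": 0, "wy": 0, "wz": 0}
    - {"dx": -0.75, "dy": 0.56, "dz": 0, "wx": 0, "wy": 0, "wz": 0}

```text
clock: 2.38
ee_pos: [0.3538, 0.267, 0.3236]
eef_rot: [0.727, 0.687, 0.0, 0.0]
ft_force: [1.1, 0.2, -0.4]
opening: 0.398
grasp_force: 0.0
```

Call:
servo_tool:
  targets:
    - {"dx": -0.74, "dy": 0.56, "dz": 0, "wx": 0, "wy": 0, "wz": 0}
    - {"dx": -0.74, "dy": 0.56, "dz": 0, "wx": 0, "wy": 0, "wz": 0}
    - {"dx": -0.74, "dy": 0.56, "dz": 0, "wx": 0, "wy": 0, "wz": 0}
    - {"dx": -0.74, "dy": 0.56, "dz": 0, "wx": 0, "wy": 0, "wz": 0}
    - {"dx": -0.74, "dy": 0.56, "dz": 0, "wx": 0, "wy": 0, "wz": 0}
  hand: -0.28

```text
clock: 2.8
ee_pos: [0.4568, 0.1123, 0.3236]
eef_rot: [0.727, 0.687, 0.0, 0.0]
ft_force: [0.8, 1.6, 0.5]
opening: 0.36
grasp_force: 0.0
```

Call:
servo_tool:
  targets:
    - {"dx": -0.74, "dy": 0.56, "dz": 0, "wx": 0, "wy": 0, "wz": 0}
    - {"dx": -0.74, "dy": 0.56, "dz": 0, "wx": 0, "wy": 0, "wz": 0}
    - {"dx": -0.74, "dy": 0.56, "dz": 0, "wx": 0, "wy": 0, "wz": 0}
    - {"dx": -0.74, "dy": 0.56, "dz": 0, "wx": 0, "wy": 0, "wz": 0}
    - {"dx": -0.74, "dy": 0.56, "dz": 0, "wx": 0, "wy": 0, "wz": 0}

```text
clock: 3.22
ee_pos: [0.5597, -0.0422, 0.3234]
eef_rot: [0.727, 0.687, 0.0, 0.0]
ft_force: [-0.0, 0.2, 0.1]
opening: 0.361
grasp_force: 0.0
```

Call:
servo_tool:
  targets:
    - {"dx": 0, "dy": 0, "dz": 0.8, "wx": 0, "wy": 0, "wz": 0}
    - {"dx": 0, "dy": 0, "dz": 0.8, "wx": 0, "wy": 0, "wz": 0}
    - {"dx": 0, "dy": 0, "dz": 0.8, "wx": 0, "wy": 0, "wz": 0}
    - {"dx": 0, "dy": 0, "dz": 0.6, "wx": 0, "wy": 0, "wz": 0}
    - {"dx": 0, "dy": 0, "dz": 0, "wx": 0, "wy": 0, "wz": 0}

```text
clock: 3.63
ee_pos: [0.5554, -0.04, 0.1967]
eef_rot: [0.727, 0.687, -0.003, -0.004]
ft_force: [-0.9, 1.0, -0.9]
opening: 0.36
grasp_force: 0.0
```

Run:
```python
from bench import env
import cv2,numpy as np
im=[]
for n,(x,y,w,h) in dict(side=(240,150,150,150),top=(235,140,120,120)).items():
    f=env.grab_frame(n)["image"][y:y+h,x:x+w,::-1]
    im.append(cv2.resize(f,(400,400),interpolation=cv2.INTER_CUBIC))
cv2.imwrite("pics/h.png",np.hstack(im)); print(env.observe()["ee_pos"])
```

```text
[ 0.55839216 -0.04027455  0.20313238]
```

View pics/h.png

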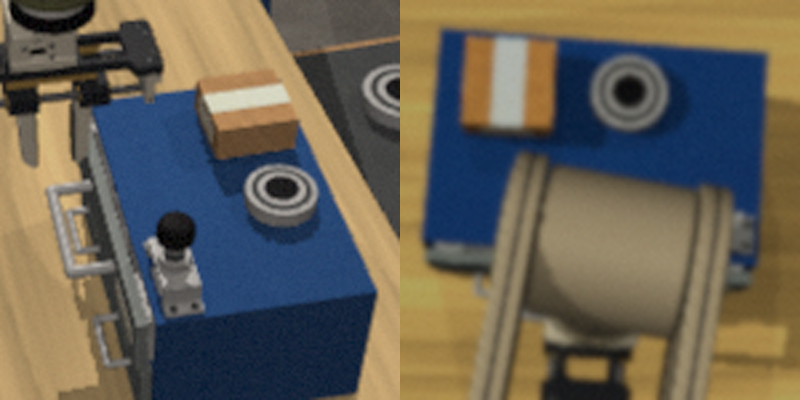

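The left panel shows the fingers straddling the line of the bar, at about (30,160) and (80,150), above the bar at (75,225). I'll go down slowly.

Call:
servo_tool:
  targets:
    - {"dx": 0, "dy": 0.08, "dz": 0.4, "wx": 0, "wy": 0, "wz": 0}
    - {"dx": 0, "dy": 0, "dz": 0.4, "wx": 0, "wy": 0, "wz": 0}
    - {"dx": 0, "dy": 0, "dz": 0.4, "wx": 0, "wy": 0, "wz": 0}
    - {"dx": 0, "dy": 0, "dz": 0.3, "wx": 0, "wy": 0, "wz": 0}
    - {"dx": 0, "dy": 0, "dz": 0, "wx": 0, "wy": 0, "wz": 0}

```text
clock: 4.15
ee_pos: [0.5619, -0.0404, 0.1427]
eef_rot: [0.728, 0.686, -0.0, -0.0]
ft_force: [-0.1, -0.0, -0.1]
opening: 0.362
grasp_force: 0.0
```

Call:
servo_tool:
  targets:
    - {"dx": 0, "dy": 0, "dz": 0.3, "wx": 0, "wy": 0, "wz": 0}
    - {"dx": 0, "dy": 0, "dz": 0.3, "wx": 0, "wy": 0, "wz": 0}
    - {"dx": 0, "dy": 0, "dz": 0.25, "wx": 0, "wy": 0, "wz": 0}
    - {"dx": 0, "dy": 0, "dz": 0, "wx": 0, "wy": 0, "wz": 0}
    - {"dx": 0, "dy": 0, "dz": 0, "wx": 0, "wy": 0, "wz": 0}

```text
clock: 4.57
ee_pos: [0.5614, -0.0405, 0.1084]
eef_rot: [0.728, 0.685, -0.001, -0.001]
ft_force: [0.2, -0.6, 0.1]
opening: 0.358
grasp_force: 0.0
```

Call:
servo_tool:
  targets:
    - {"dx": 0, "dy": 0, "dz": 0, "wx": 0, "wy": 0, "wz": 0}
    - {"dx": 0, "dy": 0, "dz": 0, "wx": 0, "wy": 0, "wz": 0}
    - {"dx": 0, "dy": 0, "dz": 0, "wx": 0, "wy": 0, "wz": 0}
    - {"dx": 0, "dy": 0, "dz": 0, "wx": 0, "wy": 0, "wz": 0}
    - {"dx": 0, "dy": 0, "dz": 0, "wx": 0, "wy": 0, "wz": 0}
  hand: -1
  grip_force: 30

```text
clock: 4.98
ee_pos: [0.5625, -0.0406, 0.1097]
eef_rot: [0.728, 0.685, 0.0, 0.0]
ft_force: [-0.1, 0.7, 0.6]
opening: 0.052
grasp_force: 0.0
```

Run:
```python
from bench import env
import cv2,numpy as np
f=env.grab_frame("side")["image"][150:290,220:360,::-1]
cv2.imwrite("pics/h2.png",cv2.resize(f,(600,600),interpolation=cv2.INTER_CUBIC)); o=env.observe(); print(o["opening"],o["ee_pos"],o["grasp_force"])
```

```text
0.0197893402725304 [ 0.56237385 -0.04059187  0.10965481] 0.0
```

View pics/h2.png

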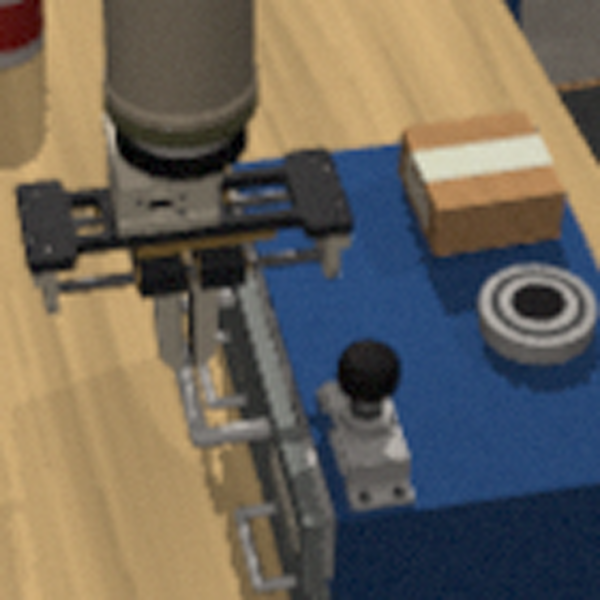

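The picture shows the fingertips at about (188,363), with the bar running from below them to its near corner at (195,435). They closed on nothing. I'll compare projections before going on.

Run:
```python
from fit import *
f=C["side"]
def q(X):
    u=f["intrinsics"]@(f["R"]@np.array(X)+f["t"]);u=u[:2]/u[2]; return ((u-[220,150])*600/140).round(0)
o=env.observe();e=o["ee_pos"];print("tcp",q(e))
for y in(.058,0,-.058): print("bar",y,q(W(p,(-.042-p[3],y,.124))),W(p,(-.042-p[3],y,.124)).round(3))
print("knob",q(W(p,(.028,-.106,.211))))
for x in (.0,.21): print("corner",q(W(p,(x,.16,.15))),q(W(p,(x,-.16,.15))))
```

```text
[ 0.6206 -0.0449 -0.0591  0.0173]
[[0.0, -1.2], [0.6, -0.7], [0.1, -0.3], [3.1, -0.8], [-2.5, -0.6], [0.6, -0.2], [-1.5, -0.7], [-0.2, -0.2], [0.1, 1.3], [-1.0, -0.4], [-0.3, 1.4], [-0.9, -1.6]]
handle [ 0.56145508 -0.04136815  0.124     ] knob [ 0.64231156 -0.15233524  0.198     ]
tcp [181. 382.]
bar 0.058 [164. 303.] [0.565 0.017 0.124]
bar 0 [180. 367.] [ 0.561 -0.041  0.124]
bar -0.058 [196. 434.] [ 0.558 -0.099  0.124]
knob [362. 368.]
corner [225. 160.] [332. 518.]
corner [529. 123.] [687. 466.]
```

```bash
python3 - <<'E' 2>&1 | tail -5
from fit import *
f=C["side"]
def q(X):
    u=f["intrinsics"]@(f["R"]@np.array(X)+f["t"]);return (u[:2]/u[2]).round(1)
print("start tcp in side0 800px", q((.1475,.581,.1944))*800/560, "h.png tcp",(q((.5584,-.0403,.2031))-[240,150])*400/150)
im=f["image"][215:255,240:290,::-1]
cv=__import__("cv2"); cv.imwrite("pics/z.png",cv.resize(im,(800,640)[:2],interpolation=cv.INTER_CUBIC)[:600])
E
```

```text
[ 0.6206 -0.0449 -0.0591  0.0173]
[[0.0, -1.2], [0.6, -0.7], [0.1, -0.3], [3.1, -0.8], [-2.5, -0.6], [0.6, -0.2], [-1.5, -0.7], [-0.2, -0.2], [0.1, 1.3], [-1.0, -0.4], [-0.3, 1.4], [-0.9, -1.6]]
handle [ 0.56145508 -0.04136815  0.124     ] knob [ 0.64231156 -0.15233524  0.198     ]
start tcp in side0 800px [133.85714286 158.57142857] h.png tcp [ 53.6        169.33333333]
```

View pics/z.png

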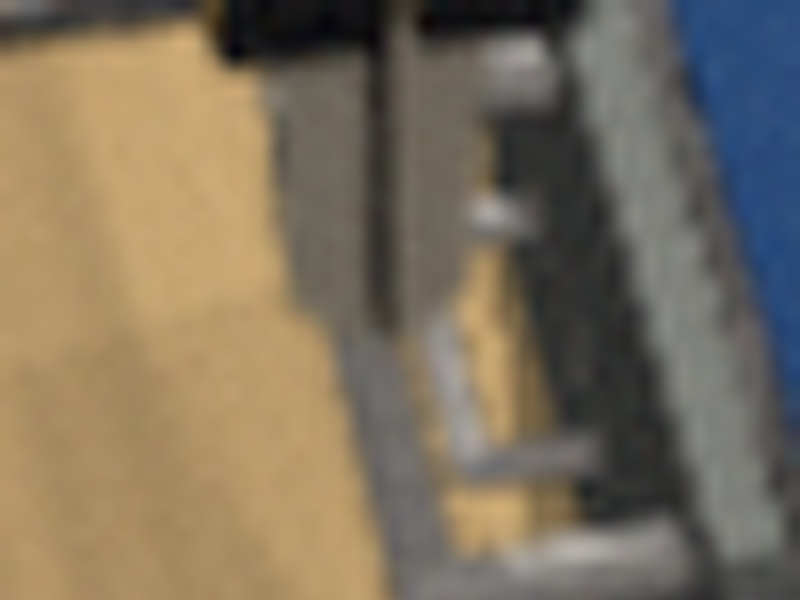

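The zoom shows the closed fingertips at (375,325), ending right where the bar appears. They sit just above the bar, so the tool is higher than reported relative to the unit. I'll reopen, go lower and close again.

Call:
servo_tool:
  targets:
    - {"dx": 0, "dy": 0, "dz": 0, "wx": 0, "wy": 0, "wz": 0}
    - {"dx": 0, "dy": 0, "dz": 0, "wx": 0, "wy": 0, "wz": 0}
    - {"dx": 0, "dy": 0, "dz": 0, "wx": 0, "wy": 0, "wz": 0}
    - {"dx": 0, "dy": 0, "dz": 0, "wx": 0, "wy": 0, "wz": 0}
    - {"dx": 0, "dy": 0, "dz": 0, "wx": 0, "wy": 0, "wz": 0}
  hand: -0.28

```text
clock: 5.65
ee_pos: [0.5622, -0.0406, 0.1093]
eef_rot: [0.728, 0.685, -0.0, -0.0]
ft_force: [0.2, 0.5, -0.9]
opening: 0.315
grasp_force: 0.0
```

Call:
servo_tool:
  targets:
    - {"dx": 0, "dy": 0, "dz": 0.12, "wx": 0, "wy": 0, "wz": 0}
    - {"dx": 0, "dy": 0, "dz": 0.12, "wx": 0, "wy": 0, "wz": 0}
    - {"dx": 0, "dy": 0, "dz": 0.12, "wx": 0, "wy": 0, "wz": 0}
    - {"dx": 0, "dy": 0, "dz": 0, "wx": 0, "wy": 0, "wz": 0}
    - {"dx": 0, "dy": 0, "dz": 0, "wx": 0, "wy": 0, "wz": 0}

```text
clock: 6.07
ee_pos: [0.5616, -0.0405, 0.0941]
eef_rot: [0.728, 0.685, -0.0, -0.001]
ft_force: [-0.5, 0.0, 0.7]
opening: 0.358
grasp_force: 0.0
```

Call:
servo_tool:
  targets:
    - {"dx": 0, "dy": 0, "dz": 0, "wx": 0, "wy": 0, "wz": 0}
    - {"dx": 0, "dy": 0, "dz": 0, "wx": 0, "wy": 0, "wz": 0}
    - {"dx": 0, "dy": 0, "dz": 0, "wx": 0, "wy": 0, "wz": 0}
    - {"dx": 0, "dy": 0, "dz": 0, "wx": 0, "wy": 0, "wz": 0}
    - {"dx": 0, "dy": 0, "dz": 0, "wx": 0, "wy": 0, "wz": 0}
  hand: -1

```text
clock: 6.48
ee_pos: [0.562, -0.0406, 0.0951]
eef_rot: [0.728, 0.685, -0.0, -0.0]
ft_force: [-2.6, 0.6, 2.8]
opening: 0.116
grasp_force: 30.0
```

Call:
servo_tool:
  targets:
    - {"dx": 0, "dy": 0, "dz": 0, "wx": 0, "wy": 0, "wz": 0}
    - {"dx": 0, "dy": 0, "dz": 0, "wx": 0, "wy": 0, "wz": 0}
    - {"dx": 0, "dy": 0, "dz": 0, "wx": 0, "wy": 0, "wz": 0}
    - {"dx": 0, "dy": 0, "dz": 0, "wx": 0, "wy": 0, "wz": 0}
  hand: -0.28

```text
clock: 6.82
ee_pos: [0.5623, -0.0406, 0.095]
eef_rot: [0.728, 0.685, 0.0, 0.0]
ft_force: [-0.4, 0.3, 0.2]
opening: 0.342
grasp_force: 0.0
```

Call:
servo_tool:
  targets:
    - {"dx": 0, "dy": 0, "dz": 0.12, "wx": 0, "wy": 0, "wz": 0}
    - {"dx": 0, "dy": 0, "dz": 0.13, "wx": 0, "wy": 0, "wz": 0}
    - {"dx": 0, "dy": 0, "dz": 0, "wx": 0, "wy": 0, "wz": 0}
    - {"dx": 0, "dy": 0, "dz": 0, "wx": 0, "wy": 0, "wz": 0}

```text
clock: 7.15
ee_pos: [0.5615, -0.0405, 0.084]
eef_rot: [0.728, 0.685, -0.0, -0.001]
ft_force: [0.1, 0.8, -0.2]
opening: 0.359
grasp_force: 0.0
```

Call:
servo_tool:
  targets:
    - {"dx": 0, "dy": 0, "dz": 0, "wx": 0, "wy": 0, "wz": 0}
    - {"dx": 0, "dy": 0, "dz": 0, "wx": 0, "wy": 0, "wz": 0}
    - {"dx": 0, "dy": 0, "dz": 0, "wx": 0, "wy": 0, "wz": 0}
    - {"dx": 0, "dy": 0, "dz": 0, "wx": 0, "wy": 0, "wz": 0}
    - {"dx": 0, "dy": 0, "dz": 0, "wx": 0, "wy": 0, "wz": 0}
  hand: -1

```text
clock: 7.57
ee_pos: [0.5623, -0.0406, 0.0852]
eef_rot: [0.728, 0.685, 0.0, 0.0]
ft_force: [-1.2, -0.1, 0.8]
opening: 0.12
grasp_force: 30.0
```

Run:
```python
from bench import env
import cv2,numpy as np
f=env.grab_frame("side")["image"][200:260,230:300,::-1]
cv2.imwrite("pics/h3.png",cv2.resize(f,(700,600),interpolation=cv2.INTER_CUBIC)); o=env.observe(); print(o["opening"],o["ee_pos"],o["grasp_force"],o["ft_force"])
```

```text
0.1192753925069683 [ 0.56226565 -0.04059885  0.08515115] 29.99996691942215 [0.22212072 0.05292125 1.2811972 ]
```

View pics/h3.png

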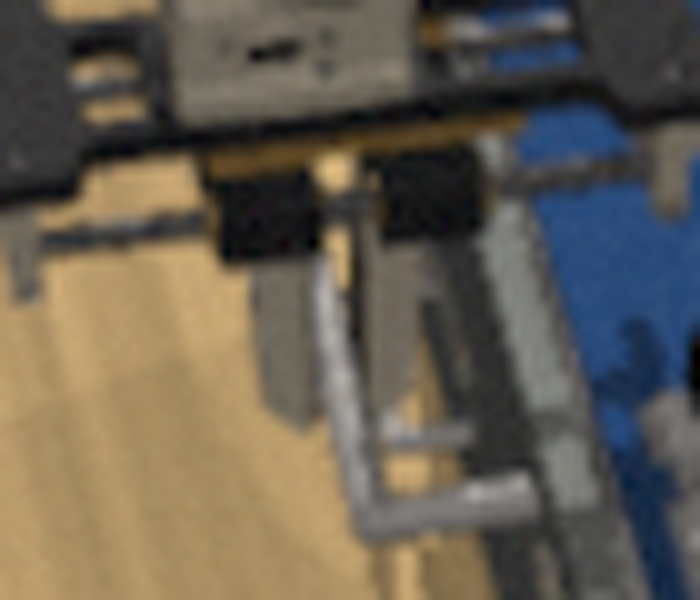

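The bar is now well between the fingers, entering at (325,265) with the tips at (295,415). The grip reads 30 N at a 12 mm opening. I'll pull the drawer.

Call:
servo_tool:
  targets:
    - {"dx": 0, "dy": -0.2, "dz": 0, "wx": 0, "wy": 0, "wz": 0}
    - {"dx": 0, "dy": -0.3, "dz": 0, "wx": 0, "wy": 0, "wz": 0}
    - {"dx": 0, "dy": -0.3, "dz": 0, "wx": 0, "wy": 0, "wz": 0}
    - {"dx": 0, "dy": -0.3, "dz": 0, "wx": 0, "wy": 0, "wz": 0}
    - {"dx": 0, "dy": -0.3, "dz": 0, "wx": 0, "wy": 0, "wz": 0}

```text
clock: 8.03
ee_pos: [0.5075, -0.0375, 0.0852]
eef_rot: [0.728, 0.685, 0.001, 0.002]
ft_force: [8.8, -1.9, -5.2]
opening: 0.116
grasp_force: 30.0
```

Call:
servo_tool:
  targets:
    - {"dx": 0, "dy": -0.3, "dz": 0, "wx": 0, "wy": 0, "wz": 0}
    - {"dx": 0, "dy": -0.3, "dz": 0, "wx": 0, "wy": 0, "wz": 0}
    - {"dx": 0, "dy": -0.2, "dz": 0, "wx": 0, "wy": 0, "wz": 0}
    - {"dx": 0, "dy": -0.2, "dz": 0, "wx": 0, "wy": 0, "wz": 0}
    - {"dx": 0, "dy": 0, "dz": 0, "wx": 0, "wy": 0, "wz": 0}

```text
clock: 8.45
ee_pos: [0.4656, -0.0351, 0.0851]
eef_rot: [0.728, 0.685, -0.0, 0.0]
ft_force: [-3.6, -1.3, 1.9]
opening: 0.118
grasp_force: 30.0
```

Call:
servo_tool:
  targets:
    - {"dx": 0, "dy": -0.05, "dz": 0, "wx": 0, "wy": 0, "wz": 0}
    - {"dx": 0, "dy": -0.05, "dz": 0, "wx": 0, "wy": 0, "wz": 0}
    - {"dx": 0, "dy": 0, "dz": 0, "wx": 0, "wy": 0, "wz": 0}
    - {"dx": 0, "dy": 0, "dz": 0, "wx": 0, "wy": 0, "wz": 0}

```text
clock: 8.78
ee_pos: [0.4627, -0.0349, 0.0851]
eef_rot: [0.728, 0.685, -0.0, 0.0]
ft_force: [1.5, -3.7, -0.0]
opening: 0.117
grasp_force: 30.0
```

Call:
servo_tool:
  targets:
    - {"dx": 0, "dy": -0.05, "dz": 0, "wx": 0, "wy": 0, "wz": 0}
    - {"dx": 0, "dy": 0, "dz": 0, "wx": 0, "wy": 0, "wz": 0}
    - {"dx": 0, "dy": 0, "dz": 0, "wx": 0, "wy": 0, "wz": 0}

```text
clock: 9.03
ee_pos: [0.4606, -0.0348, 0.0851]
eef_rot: [0.728, 0.685, -0.0, 0.0]
ft_force: [1.9, -4.3, -0.6]
opening: 0.117
grasp_force: 30.0
```

Call:
servo_tool:
  targets:
    - {"dx": 0, "dy": -0.05, "dz": 0, "wx": 0, "wy": 0, "wz": 0}
    - {"dx": 0, "dy": 0, "dz": 0, "wx": 0, "wy": 0, "wz": 0}
    - {"dx": 0, "dy": 0, "dz": 0, "wx": 0, "wy": 0, "wz": 0}

```text
clock: 9.28
ee_pos: [0.4585, -0.0347, 0.0851]
eef_rot: [0.728, 0.685, -0.0, 0.0]
ft_force: [1.1, -5.0, 1.1]
opening: 0.12
grasp_force: 30.0
```

Call:
servo_tool:
  targets:
    - {"dx": 0, "dy": -0.05, "dz": 0, "wx": 0, "wy": 0, "wz": 0}
    - {"dx": 0, "dy": -0.05, "dz": 0, "wx": 0, "wy": 0, "wz": 0}
    - {"dx": 0, "dy": 0, "dz": 0, "wx": 0, "wy": 0, "wz": 0}

```text
clock: 9.53
ee_pos: [0.4543, -0.0344, 0.0851]
eef_rot: [0.728, 0.685, -0.0, 0.0]
ft_force: [0.2, -5.3, 1.2]
opening: 0.117
grasp_force: 30.0
```

Run:
```python
from bench import env
import cv2,numpy as np
f=env.grab_frame("side")["image"][170:290,210:350,::-1]
cv2.imwrite("pics/d.png",cv2.resize(f,(700,600),interpolation=cv2.INTER_CUBIC)); o=env.observe(); print(o["opening"],o["ee_pos"],o["grasp_force"],o["ft_force"])
```

```text
0.12218854535162801 [ 0.45435618 -0.03441796  0.08511177] 30.00070810317993 [ 0.68777562 -5.07056027 -1.77008773]
```

View pics/d.png

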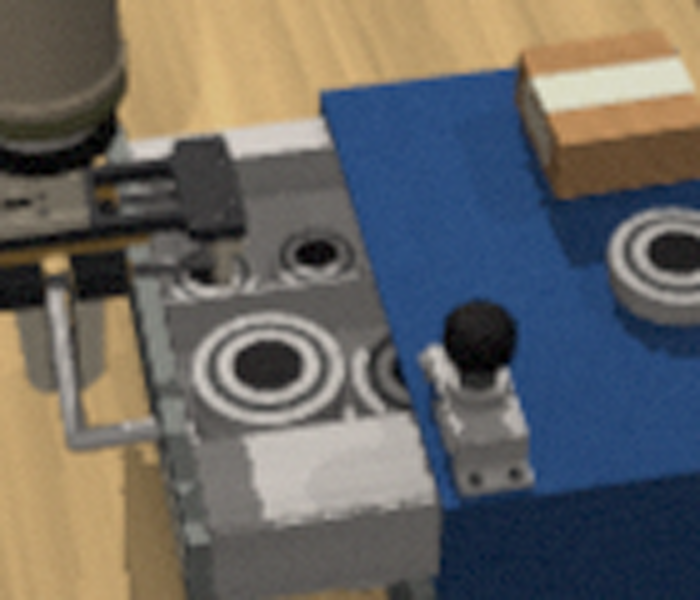

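The drawer is most of the way out. The knob at (479,337) has not dropped yet, so I'll keep pulling gently.

Call:
servo_tool:
  targets:
    - {"dx": 0, "dy": -0.06, "dz": 0, "wx": 0, "wy": 0, "wz": 0}
    - {"dx": 0, "dy": -0.04, "dz": 0, "wx": 0, "wy": 0, "wz": 0}
    - {"dx": 0, "dy": 0, "dz": 0, "wx": 0, "wy": 0, "wz": 0}

```text
clock: 9.83
ee_pos: [0.4501, -0.0342, 0.0851]
eef_rot: [0.728, 0.685, -0.0, 0.0]
ft_force: [-2.5, -4.9, 3.2]
opening: 0.121
grasp_force: 30.0
```

Call:
servo_tool:
  targets:
    - {"dx": 0, "dy": -0.05, "dz": 0, "wx": 0, "wy": 0, "wz": 0}
    - {"dx": 0, "dy": 0, "dz": 0, "wx": 0, "wy": 0, "wz": 0}
    - {"dx": 0, "dy": 0, "dz": 0, "wx": 0, "wy": 0, "wz": 0}

```text
clock: 10.08
ee_pos: [0.4483, -0.0341, 0.0851]
eef_rot: [0.728, 0.685, -0.0, 0.0]
ft_force: [-1.0, -4.5, 1.3]
opening: 0.115
grasp_force: 30.0
```

Call:
servo_tool:
  targets:
    - {"dx": 0, "dy": -0.05, "dz": 0, "wx": 0, "wy": 0, "wz": 0}
    - {"dx": 0, "dy": 0, "dz": 0, "wx": 0, "wy": 0, "wz": 0}
    - {"dx": 0, "dy": 0, "dz": 0, "wx": 0, "wy": 0, "wz": 0}

```text
clock: 10.33
ee_pos: [0.4464, -0.034, 0.0851]
eef_rot: [0.728, 0.685, -0.0, 0.0]
ft_force: [1.0, -5.0, 0.7]
opening: 0.124
grasp_force: 30.0
```

```bash
cat > knob.py <<'E'
from bench import env
import cv2,numpy as np
def knob():
    im=env.grab_frame("side")["image"][215:262,290:325]
    m=(im.max(2)<45).astype(np.uint8); n,l,s,c=cv2.connectedComponentsWithStats(m)
    i=1+s[1:,4].argmax(); return (c[i]+[290,215]).round(2),s[i]
if __name__=="__main__":
    print(knob()); o=env.observe(); print(o["ee_pos"],o["ft_force"],o["opening"],o["grasp_force"],o["clock"])
    f=cv2.imread("pics/side1.png"); 
    f=cv2.resize(f,(140,140),interpolation=cv2.INTER_AREA)[45:92,40:75]; m=(f.max(2)<45).astype(np.uint8); n,l,s,c=cv2.connectedComponentsWithStats(m); i=1+s[1:,4].argmax(); print("start",c[i]+[290,215],s[i])
E
python3 knob.py
```

```text
(array([305.38, 239.42]), array([  9,  18,  14,  15, 160], dtype=int32))
[ 0.44636614 -0.0339857   0.08509312] [-0.07195256 -4.83364843  1.45333723] 0.11724357727820238 30.00002235174179 10.3833
start [305.575  236.3875] [  9  15  14  14 160]
```

Call:
servo_tool:
  targets:
    - {"dx": 0, "dy": -0.05, "dz": 0, "wx": 0, "wy": 0, "wz": 0}
    - {"dx": 0, "dy": 0, "dz": 0, "wx": 0, "wy": 0, "wz": 0}
    - {"dx": 0, "dy": 0, "dz": 0, "wx": 0, "wy": 0, "wz": 0}

```text
clock: 10.63
ee_pos: [0.4456, -0.0339, 0.0852]
eef_rot: [0.728, 0.685, 0.001, 0.001]
ft_force: [7.8, -5.2, -4.6]
opening: 0.119
grasp_force: 30.0
```

```bash
python3 knob.py
```

```text
(array([305.37, 239.35]), array([  9,  18,  14,  15, 161], dtype=int32))
[ 0.44562105 -0.03393701  0.08516196] [ 7.20492245 -5.35571426 -4.69299994] 0.11830705737749508 29.998615980148315 10.6833
start [305.575  236.3875] [  9  15  14  14 160]
```

The knob centroid dropped 3 px (about 9.5 mm) and the pull force rose, so the pin is home and the drawer is at its stop. Next I release the handle, rise and go over the knob.

Call:
servo_tool:
  targets:
    - {"dx": 0, "dy": 0.02, "dz": 0, "wx": 0, "wy": 0, "wz": 0}
    - {"dx": 0, "dy": 0, "dz": 0, "wx": 0, "wy": 0, "wz": 0}
    - {"dx": 0, "dy": 0, "dz": 0, "wx": 0, "wy": 0, "wz": 0}
    - {"dx": 0, "dy": 0, "dz": 0, "wx": 0, "wy": 0, "wz": 0}
    - {"dx": 0, "dy": 0, "dz": 0, "wx": 0, "wy": 0, "wz": 0}
  hand: -0.3

```text
clock: 11.1
ee_pos: [0.445, -0.0332, 0.0848]
eef_rot: [0.728, 0.686, -0.0, -0.0]
ft_force: [1.1, 0.7, 0.7]
opening: 0.345
grasp_force: 0.0
```

Call:
servo_tool:
  targets:
    - {"dx": 0, "dy": 0, "dz": -0.5, "wx": 0, "wy": 0, "wz": 0}
    - {"dx": 0, "dy": 0, "dz": -0.8, "wx": 0, "wy": 0, "wz": 0}
    - {"dx": 0, "dy": 0, "dz": -0.9, "wx": 0, "wy": 0, "wz": 0}
    - {"dx": 0, "dy": 0, "dz": -0.9, "wx": 0, "wy": 0, "wz": 0}
    - {"dx": 0, "dy": 0, "dz": -0.7, "wx": 0, "wy": 0, "wz": 0}

```text
clock: 11.52
ee_pos: [0.4455, -0.0334, 0.2399]
eef_rot: [0.728, 0.686, 0.001, 0.001]
ft_force: [0.9, 0.3, -0.2]
opening: 0.353
grasp_force: 0.0
```

Call:
servo_tool:
  targets:
    - {"dx": -0.4, "dy": 0.8, "dz": 0, "wx": 0, "wy": 0, "wz": 0}
    - {"dx": -0.4, "dy": 0.8, "dz": 0, "wx": 0, "wy": 0, "wz": 0}
    - {"dx": -0.4, "dy": 0.8, "dz": 0, "wx": 0, "wy": 0, "wz": 0}
    - {"dx": -0.4, "dy": 0.8, "dz": 0, "wx": 0, "wy": 0, "wz": 0}
    - {"dx": -0.4, "dy": 0.8, "dz": 0, "wx": 0, "wy": 0, "wz": 0}
  hand: 0.4

```text
clock: 11.93
ee_pos: [0.6014, -0.1237, 0.2367]
eef_rot: [0.728, 0.686, 0.0, -0.0]
ft_force: [0.1, 0.0, 1.3]
opening: 0.654
grasp_force: 0.0
```

Call:
servo_tool:
  targets:
    - {"dx": -0.32, "dy": 0.6, "dz": 0, "wx": 0, "wy": 0, "wz": 0}
    - {"dx": -0.32, "dy": 0.5, "dz": 0, "wx": 0, "wy": 0, "wz": 0}
    - {"dx": 0, "dy": 0, "dz": 0, "wx": 0, "wy": 0, "wz": 0}
    - {"dx": 0, "dy": 0, "dz": 0, "wx": 0, "wy": 0, "wz": 0}

```text
clock: 12.27
ee_pos: [0.6424, -0.1515, 0.2354]
eef_rot: [0.728, 0.685, -0.001, -0.001]
ft_force: [-1.4, 0.4, -0.2]
opening: 0.7
grasp_force: 0.0
```

Call:
servo_tool:
  targets:
    - {"dx": 0, "dy": 0.02, "dz": 0.5, "wx": 0, "wy": 0, "wz": 0}
    - {"dx": 0, "dy": 0, "dz": 0.5, "wx": 0, "wy": 0, "wz": 0}
    - {"dx": 0, "dy": 0, "dz": 0.4, "wx": 0, "wy": 0, "wz": 0}
    - {"dx": 0, "dy": 0, "dz": 0.3, "wx": 0, "wy": 0, "wz": 0}
    - {"dx": 0, "dy": 0, "dz": 0, "wx": 0, "wy": 0, "wz": 0}

```text
clock: 12.68
ee_pos: [0.641, -0.15, 0.1658]
eef_rot: [0.728, 0.686, -0.001, -0.002]
ft_force: [0.1, 0.7, -0.2]
opening: 0.702
grasp_force: 0.0
```

Run:
```python
from bench import env
import cv2,numpy as np
f=env.grab_frame("side")["image"][195:270,265:352,::-1]
cv2.imwrite("pics/k.png",cv2.resize(f,(696,600),interpolation=cv2.INTER_CUBIC)); o=env.observe(); print(o["opening"],o["ee_pos"],o["grasp_force"],o["ft_force"])
```

```text
0.7031442412425867 [ 0.64186049 -0.15034129  0.16777492] 0.0 [-0.58249711 -0.37750551 -0.15138212]
```

View pics/k.png

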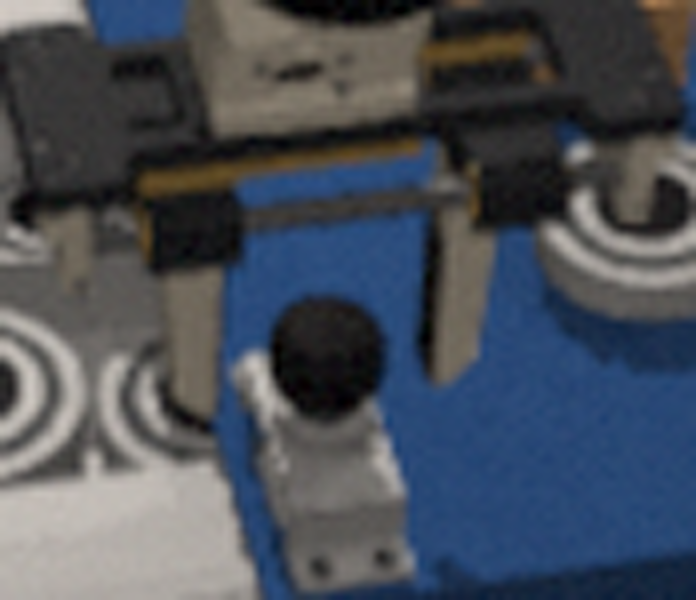

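The fingertips are at (195,415) and (450,385), straddling the knob at (327,357). They sit about 17 mm below its middle, near z 184 and just above the nut, so I'll raise slightly and close.

Call:
servo_tool:
  targets:
    - {"dx": 0, "dy": 0.02, "dz": -0.05, "wx": 0, "wy": 0, "wz": 0}
    - {"dx": 0, "dy": 0, "dz": 0, "wx": 0, "wy": 0, "wz": 0}
    - {"dx": 0, "dy": 0, "dz": 0, "wx": 0, "wy": 0, "wz": 0}
    - {"dx": 0, "dy": 0, "dz": 0, "wx": 0, "wy": 0, "wz": 0}
    - {"dx": 0, "dy": 0, "dz": 0, "wx": 0, "wy": 0, "wz": 0}
  hand: -1
  grip_force: 50

```text
clock: 13.15
ee_pos: [0.6433, -0.1514, 0.1719]
eef_rot: [0.728, 0.685, -0.001, -0.0]
ft_force: [-19.8, 1.7, 14.6]
opening: 0.396
grasp_force: 10.0
```

Call:
servo_tool:
  targets:
    - {"dx": 0, "dy": 0, "dz": 0, "wx": 0, "wy": 0, "wz": 0}
    - {"dx": 0, "dy": 0, "dz": 0, "wx": 0, "wy": 0, "wz": 0}
    - {"dx": 0, "dy": 0, "dz": 0, "wx": 0, "wy": 0, "wz": 0}

```text
clock: 13.4
ee_pos: [0.6428, -0.1514, 0.1719]
eef_rot: [0.728, 0.685, -0.001, -0.001]
ft_force: [-9.0, 1.6, 7.9]
opening: 0.375
grasp_force: 50.0
```

Call:
servo_tool:
  targets:
    - {"dx": 0, "dy": -0.03, "dz": -0.05, "wx": 0, "wy": 0, "wz": 0}
    - {"dx": 0, "dy": 0, "dz": -0.1, "wx": 0, "wy": 0, "wz": 0}
    - {"dx": 0, "dy": 0, "dz": -0.1, "wx": 0, "wy": 0, "wz": 0}
    - {"dx": 0, "dy": 0, "dz": 0, "wx": 0, "wy": 0, "wz": 0}
    - {"dx": 0, "dy": 0, "dz": 0, "wx": 0, "wy": 0, "wz": 0}

```text
clock: 13.82
ee_pos: [0.6426, -0.1513, 0.1803]
eef_rot: [0.728, 0.685, -0.0, -0.0]
ft_force: [3.0, -1.3, -8.8]
opening: 0.378
grasp_force: 50.0
```

```bash
python3 knob.py
```

```text
(array([306.86, 235.39]), array([  9,   5,  16,  25, 184], dtype=int32))
[ 0.64265098 -0.15131244  0.18020493] [ 3.13981371 -0.98908509 -9.07066104] 0.37717856154172574 49.9886280298233 13.8667
start [305.575  236.3875] [  9  15  14  14 160]
```

Spring force is 9 N at 8.4 mm of lift, as expected, so the knob is held. I'll go on to the end stop.

Call:
servo_tool:
  targets:
    - {"dx": 0, "dy": 0, "dz": -0.1, "wx": 0, "wy": 0, "wz": 0}
    - {"dx": 0, "dy": 0, "dz": -0.05, "wx": 0, "wy": 0, "wz": 0}
    - {"dx": 0, "dy": 0, "dz": 0, "wx": 0, "wy": 0, "wz": 0}
    - {"dx": 0, "dy": 0, "dz": 0, "wx": 0, "wy": 0, "wz": 0}

```text
clock: 14.2
ee_pos: [0.6427, -0.1513, 0.1864]
eef_rot: [0.728, 0.685, -0.0, -0.0]
ft_force: [3.6, -2.5, -11.3]
opening: 0.378
grasp_force: 50.0
```

Call:
servo_tool:
  targets:
    - {"dx": 0, "dy": 0, "dz": -0.05, "wx": 0, "wy": 0, "wz": 0}
    - {"dx": 0, "dy": 0, "dz": 0, "wx": 0, "wy": 0, "wz": 0}
    - {"dx": 0, "dy": 0, "dz": 0, "wx": 0, "wy": 0, "wz": 0}

```text
clock: 14.45
ee_pos: [0.6426, -0.1513, 0.188]
eef_rot: [0.728, 0.685, -0.0, -0.0]
ft_force: [4.6, -2.6, -13.0]
opening: 0.376
grasp_force: 50.0
```

Call:
servo_tool:
  targets:
    - {"dx": 0, "dy": 0, "dz": -0.03, "wx": 0, "wy": 0, "wz": 0}
    - {"dx": 0, "dy": 0, "dz": 0, "wx": 0, "wy": 0, "wz": 0}
    - {"dx": 0, "dy": 0, "dz": 0, "wx": 0, "wy": 0, "wz": 0}
    - {"dx": 0, "dy": 0, "dz": 0, "wx": 0, "wy": 0, "wz": 0}
  grip_force: 55

```text
clock: 14.78
ee_pos: [0.6426, -0.1513, 0.1881]
eef_rot: [0.728, 0.685, -0.0, -0.001]
ft_force: [8.1, -4.8, -19.3]
opening: 0.379
grasp_force: 55.0
```

The force rose to 19 N with no further travel, so the pin is at its end stop. Step 2 was held for more than 0.3 s, and I'll hand in.

```bash
python3 -c "
from bench import env
o=env.observe();print(o['grasp_force'],o['ft_force'],o['ee_pos']);print(env.sign_off())"
```

```text
54.97776389122009 [  8.14916247  -4.80768244 -19.27461049] [ 0.64262203 -0.15129161  0.18809633]
the job is handed in; nothing more can be done
None
```

The job is handed in at about 15 s: the drawer was pulled to its stop and the pin dropped home, and the gripper now holds the knob up at its end stop (55 N grip); I did not re-image the drawer after lifting the pin, and sign-off returned no verdict.

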